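# Nip a cable lug in the bench ratchet crimper and hold it for the wire

### The job

A copper lug lies in the bench crimper. First pull the sprung wire-stop gauge out by its yellow knob until its black pointer stands in the red band (its brake keeps it there), then swing the red-handled ratchet lever clockwise exactly four clicks from its rest stop, never a fifth, so the die nips the lug. Finish while still holding the lever at the fourth click, because a spring pulls it back if let go, and leave the other loose things on the table undisturbed.

Things in the scene. Friction and masses are not known exactly. Their poses are not given: they have to be found in the camera images.
- press: Fixed bench crimper. Origin on the table; x points away from the robot (yaw within 0.25 rad), y left, z up. Grey base plate 190 x 410 x 12 mm centred at x +45, y +15 mm. Blue bridge (x -10 to +70, y -15 to +15 mm, 175 mm high with its spindle) holds the ram over the copper lug. Lever hub with toothed ratchet wheel at x +40, y -90 mm, brass pawl beyond it. The ram comes down 3 mm a click.
- press_hinge (a point): Fixed point on the lever's vertical hinge axis, 80 mm above the table. Feel of the clicks: a spring pulls the lever back (at the handle 2 N at rest, 6 N at the fourth notch); leaving a notch the resistance jumps to 6 N (first) to 11 N (fifth), eases over the tooth's crest and drops nearly away into the next notch. The pawl only clicks, it does not lock: let go, the lever swings back.
- lever (a joint): Ratchet lever angle, rad: 0 at its rest stop (where it starts), growing clockwise seen from above; end stop 1.75. One click is 0.262 rad (15 degrees, 37 mm at the handle). The pawl crosses tooth crests at 0.131, 0.393, 0.654, 0.916 (fourth click), 1.178 (fifth: too far) and rests in notches midway between: 0.262, 0.524, 0.785, 1.047 (fourth).
- lever_grip (a point): Middle of the lever's upright red handle, a round post 20 mm across, 57 to 107 mm above the table (point at 83 mm), 140 mm from the hinge axis. Below it a collar 30 mm across (42 to 57 mm) and the lever arm, 22 mm wide, to the hub. At rest it is at x -115, y -80 mm (press axes) from the hinge; it sweeps to the press's +y in an arc. The post may turn within the grip.
- gauge (a joint): How far the wire-stop gauge is pulled out, in m, 0 to 0.115, along the press's +y (to the left). It starts at 0 to 0.015. Pulling takes about 5 to 8 N (spring 20 N/m plus brake); when let go, the brake (5 N) keeps it where it is. It can be pushed back too.
- gauge_knob (a point): Grip point of the gauge's yellow knob, an upright round post 18 mm across from 40 to 85 mm above the table; on its axis, 66 mm up. Below it the steel slide bar (14 mm wide, top at 40 mm). The knob moves straight with the gauge. A steel stop plate 80 mm high travels with it, 58 mm to the press's -y and 40 mm to its +x.
- pointer (a point): Tip of the gauge's black pointer, 3 mm wide, over the white scale, level with the knob's axis along the slide (24 mm to the press's -x of the knob's axis).
- band: Red band on the white scale, 26 mm across and 10 mm along the slide (its y, same axes as the press), 4 mm thick. Origin: centre of its underside, 26 mm above the table. Fixed during a run, differently placed every time, 155 to 200 mm along the press's y.
- round_box_a: Loose white round flush box, open at the top, 68 mm across, 45 mm high, on the table. Origin: centre of underside. Bystander.
- round_box_b: A second loose white round flush box, same size. Bystander.
- junction_box: Loose white square junction box 85 x 85 x 46 mm. Origin: centre of underside. Bystander.
- screwdriver: Loose red-handled screwdriver lying along its x axis, about 200 mm long. Bystander.
- tape_roll: Loose brown roll of tape 68 mm across, 19 mm high. Bystander.
- meter: Loose red clamp meter with black jaws, about 185 x 66 x 36 mm. Bystander.
- spare_lug: Loose copper lug, 67 x 22 x 14 mm. Bystander.

How it is judged:
On the way, in this order (a step that is already met when the one before it is completed fails the run):
1. the gauge's pointer stands in the red band while the lever is still at rest (y of pointer in the frame of band between -0.005 and 0.005 m and value of joint lever below 0.13 rad), for 0.3 s.
2. the lever is past its second click, held by the gripper (value of joint lever above 0.45 rad and contact force between the fingers and lever above 1 N).
At the end, for the whole second after the job is handed in: The fingers still hold the lever, at rest, in the fourth notch (angle 0.93 to 1.165 rad, contact force over 1 N), the gauge's pointer is in the red band (within 6 mm of its middle), and the bystanders are within 30 mm of where they started (value of joint lever between 0.93 and 1.165 rad and velocity of joint lever between -0.1 and 0.1 rad/s and contact force between the fingers and lever above 1 N and y of pointer in the frame of band between -0.006 and 0.006 m and distance of each of round_box_a, round_box_b, junction_box, screwdriver, tape_roll, meter, spare_lug from where it was at the start of the episode below 0.03 m); the arm keeps its last pose, push and grip.
It fails at once if the lever clicks a fifth time (value of joint lever above 1.18 rad).
It fails at once if the lever is advanced past a first click while the gauge's pointer is not in the red band (value of joint lever above 0.2 rad and not (y of pointer in the frame of band between -0.006 and 0.006 m)).
It fails at once if a loose bystander is moved by more than 30 mm (distance of any of round_box_a, round_box_b, junction_box, screwdriver, tape_roll, meter, spare_lug from where it was at the start of the episode above 0.03 m).
It also fails if it takes over 51 s, if anything falls off the work surface, if the arm or the gripper's body presses on something with over 40 N, if the wrist force passes 120 N, or if a joint passes its speed limit or range.

### The arm

A 7-joint arm with a two-finger parallel gripper is mounted at the origin on the work surface. World frame = base frame: x ahead of the robot, y to its left, z up, the work surface at z = 0. Lengths are in m, angles in rad, forces in N, time in s.
With the tool pointing down it reaches from about 0.4 to 0.85 m from the base axis. Payload 10.4 kg.
Tool frame: the origin (TCP) lies midway between the tips of the shut fingers; the grasp point (between the pads) lies 19 mm behind it; z points along the fingers, y is the line along which they close (so a half turn about z gives the same grasp; the last joint's range is limited). The gripper opens to 87 mm and grips with 3 to 60 N. Pads are 19 mm wide; open, the fingers measure 117 mm over their backs; the gripper's body (75 mm by 190 mm) begins 51 mm behind the grasp point.
Start: joints at [1.152, 0.332, -0.065, 1.46, 0.022, 1.35, -0.088], TCP at [0.241, -0.577, 0.223] pointing down, gripper open.
Joint ranges: [-2.6, 2.6], [-0.5, 2.12], [-1.47, 1.34], [0.16, 2.42], [-1.27, 4.41], [0.06, 2.06], [-2.6, 2.6]. Speed limits (rad/s): [2.22, 2.22, 2.79, 2.79, 3.14, 3.14, 3.14].

### API

Orientations are given as a unit quaternion [x, y, z, w].
In Python, from bench import r gives the robot as it stands.
- The arm moves only by the tool arm_command, never from a script. Its argument "moves" is one flat list of numbers, 4 for each row, row after row: the shift along the tool's x, y, z in cm, then the turn about the tool's z in degrees. A call has 1 to 12 rows; each row shifts and turns the commanded pose from where the row before left it, along the tool's axes as they then stand; what a row does not reach is not made up. A row lasts 1/12 s, in which the tool goes at most 41.7 mm and 7.16 degrees, less where a joint would pass 70% of its speed; a pose out of reach is approached as far as the arm can. A call with a gripper value outside its range is refused whole. "fingers" is the opening in per cent of the stroke, from 0 (shut) to 100 (fully open), set as the call begins (left out, the last holds). The fingers move at their own pace and stop on an object; "squeeze" is the grip in N (left out, the last holds). Time passes only in rows, so rows that do not move let the fingers close. It gives the time, the measured TCP pose, the force, the opening and the grip force at its end, in the units of the state.
- r.read_state(): the state, without advancing time (a new reading comes with each control period).
- r.camera(name): name is "side" or "top" or "wrist"; returns the picture (420x560x3 uint8, red, green, blue); there is no depth.
- r.camera_info(name): a dict with "fx", "fy", "cx", "cy" (pixels), "origin" and "attitude" of the camera in the world. Camera axes: x right, y up, looking along -z (the intrinsics and any distortion apply to the point x, -y, -z); pixel columns grow to the right and rows downward; lengths in m; the calibration is good to about 2 mm. The wrist camera is an equidistant fisheye: a pixel r from the principal point sees the ray r / f radians off the axis. A picture is of the moment at which its call begins: read the wrist's pose just before it. camera_info takes no time and is no camera call; for the wrist camera it gives the pose at the moment of the call.
- r.close_job(): hands the job in; it is judged then, once.
The state is a dict: "time": time; "joint_positions": joint angles; "joint_vel": joint speeds; "joint_torque": joint torques, N m; "ee_pos": TCP position; "eef_rot": TCP orientation; "ft_force": force on the tool from outside, world axes, zero at the start; "torque": the same for the moment, N m; "width": finger opening in m; "grip_force": force on a finger pad.
Only numpy, scipy, OpenCV 4.12 (cv2) and the standard library are available. Lean on these libraries where they do the work, as an engineer would, in place of code of your own. Each camera call takes 0.05 s, during which the arm holds its last target. There are 200 camera calls.

## Working session

There is one attempt and no reset: what is moved stays moved. The work goes in short steps, Python scripts to look and compute and a tool call to move; the robot and the scene stay as the last step left them, time stands still between calls to the robot, and variables do not carry over. Pictures are saved under pics/ and viewed, at most 10 in all, crops included, and the job is handed in when it is done.

Besides the shell and the picture viewer there is one more tool, called by a JSON object that holds its "op" and its "data". arm_command: Moves the arm, as the interface text tells. Its arguments: {"type":"object","properties":{"moves":{"type":"array"},"fingers":{"type":"number"},"squeeze":{"type":"number"}},"required":["moves"]}

```bash
mkdir -p pics; ls; python3 - <<'E'
from bench import r
import cv2
for n in("top","side"):
    im=r.camera(n); cv2.imwrite(f"pics/{n}0.png",im[...,::-1]); i=r.camera_info(n); print(n,i)
s=r.read_state(); print(s["time"],s["ee_pos"],s["eef_rot"],s["width"],s["ft_force"])
E
```

```text
pics
top {'fx': 403.3514889015666, 'fy': 403.3514889015666, 'cx': 273.34451918377573, 'cy': 210.08763345222056, 'origin': array([0.39618208, 0.03028668, 1.00969004]), 'attitude': array([ 0.05140992, -0.06018246, -0.69528277,  0.71436472])}
side {'fx': 412.891365240454, 'fy': 412.891365240454, 'cx': 275.6292713007907, 'cy': 214.03896060144874, 'origin': array([ 0.43563394, -0.6406631 ,  0.64424506]), 'attitude': array([ 0.4275945 , -0.0321784 , -0.06743373,  0.90087745])}
0.1 [ 0.24083279 -0.57636739  0.22183457] [ 9.80474473e-01  1.96645396e-01 -1.59618268e-04 -6.09311231e-04] 0.08667136559247063 [ 0.12835111 -1.26042493 -0.00703499]
```

View pics/top0.png

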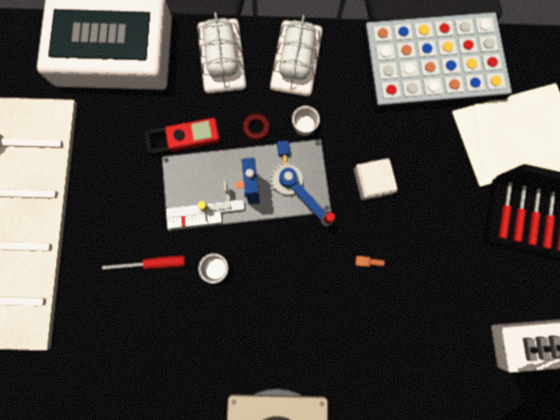

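View pics/side0.png

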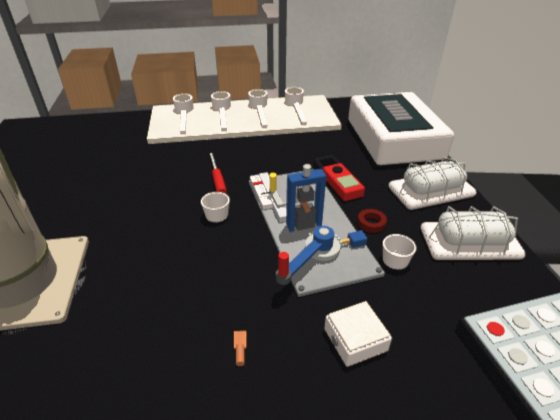

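The top view shows the knob at (202,206), the band at about (183,222), the lever post at (330,217) and the hub at (288,177). Both views show the same layout. Next I'll measure these points.

```bash
cat > h.py <<'E'
import numpy as np, cv2
from scipy.spatial.transform import Rotation as R
from bench import r
def ray(i,u,v,fish=False):
    x,y=(u-i["cx"])/i["fx"],(v-i["cy"])/i["fy"]
    if fish:
        t=np.hypot(x,y); k=np.sin(t)/t if t>1e-9 else 1; d=np.array([x*k,-y*k,-np.cos(t)])
    else: d=np.array([x,-y,-1])
    return np.array(i["origin"]),R.from_quat(i["attitude"]).apply(d)
def onz(i,u,v,z,fish=False):
    o,d=ray(i,u,v,fish); return o+d*(z-o[2])/d[2]
def tri(a,b):
    (o1,d1),(o2,d2)=a,b; d1=d1/np.linalg.norm(d1); d2=d2/np.linalg.norm(d2)
    t=np.linalg.lstsq(np.c_[d1,-d2],o2-o1,rcond=None)[0]; p,q=o1+d1*t[0],o2+d2*t[1]
    return (p+q)/2,np.linalg.norm(p-q)
def blobs(im,lo,hi,box,lo2=None,mn=8):
    hsv=cv2.cvtColor(im,cv2.COLOR_RGB2HSV); m=cv2.inRange(hsv,lo,hi)
    if lo[0]==0 and hi[0]<=10: m|=cv2.inRange(hsv,(170,lo[1],lo[2]),(180,hi[1],hi[2]))
    k=np.zeros_like(m); x0,y0,x1,y1=box; k[y0:y1,x0:x1]=m[y0:y1,x0:x1]
    n,l,s,c=cv2.connectedComponentsWithStats(k)
    return [(c[j].round(1),s[j]) for j in range(1,n) if s[j][4]>=mn],k
def tool(dw,q): return R.from_quat(q).inv().apply(dw)
E
python3 - <<'E'
from h import *
T=cv2.imread("pics/top0.png")[...,::-1].copy();S=cv2.imread("pics/side0.png")[...,::-1].copy()
RED=((0,130,90),(9,255,255));YEL=((20,120,110),(35,255,255))
for nm,im,bx in(("top",T,(160,140,345,235)),("side",S,(245,165,345,300))):
    print(nm,"red",blobs(im,*RED,bx)[0]);print("yel",blobs(im,*YEL,bx)[0])
ti=r.camera_info("top")
hsv=cv2.cvtColor(T,cv2.COLOR_RGB2HSV);m=cv2.inRange(hsv,(0,0,85),(180,60,190));k=np.zeros_like(m);k[135:235,158:335]=m[135:235,158:335]
k=cv2.morphologyEx(k,cv2.MORPH_CLOSE,np.ones((9,9)))
c=max(cv2.findContours(k,0,2)[0],key=cv2.contourArea);h=cv2.convexHull(c)[:,0]
P=np.array([onz(ti,u,v,.012)[:2] for u,v in h],np.float32)
print(cv2.minAreaRect(P)); print(cv2.boxPoints(cv2.minAreaRect(P)))
big=np.vstack([np.hstack([cv2.resize(T[150:240,160:260],(400,360),interpolation=2),cv2.resize(S[160:250,245:345],(400,360),interpolation=2)])])
cv2.imwrite("pics/c1.png",big[...,::-1])
E
```

```text
top red [(array([184.9, 142.8]), array([167, 140,  51,   9, 272], dtype=int32)), (array([329.7, 216.5]), array([324, 212,  12,  10,  84], dtype=int32)), (array([183. , 221.5]), array([182, 217,   3,  10,  30], dtype=int32))]
yel [(array([202. , 205.2]), array([198, 202,   9,   9,  49], dtype=int32))]
side red [(array([335.1, 178.3]), array([323, 165,  22,  36, 388], dtype=int32)), (array([257.3, 182.6]), array([253, 181,  10,   4,  23], dtype=int32)), (array([283.1, 263.7]), array([278, 252,  11,  25, 229], dtype=int32))]
yel [(array([272.5, 181.1]), array([269, 172,   8,  20, 114], dtype=int32))]
((0.6087796688079834, 0.09101259708404541), (0.21812570095062256, 0.41082513332366943), 7.824021339416504)
[[ 0.4727691   0.2796661 ]
 [ 0.5286951  -0.12733458]
 [ 0.7447902  -0.0976409 ]
 [ 0.68886423  0.3093598 ]]
```

View pics/c1.png

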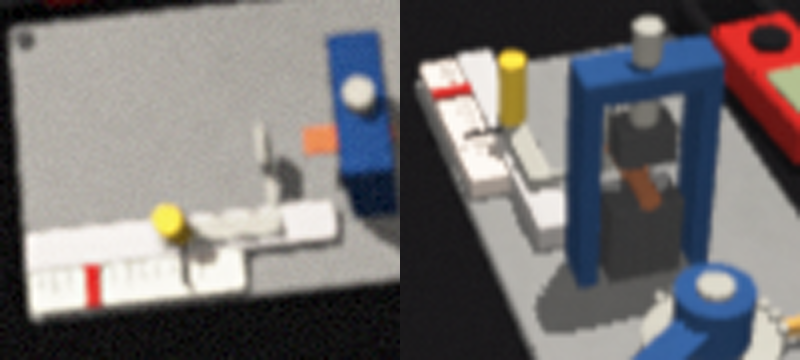

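```bash
python3 - <<'E'
from h import *
ti,si=r.camera_info("top"),r.camera_info("side")
kt=onz(ti,202,205.2,.082);ks=onz(si,272.5,181.1,.064)
b=onz(ti,183.2,221.7,.03);bs=onz(si,257.3,182.6,.03)
pt=onz(ti,329.7,216.5,.1);ps=onz(si,283.1,263.7,.083)
hb=onz(ti,288,176,.08)
print("knob",kt,ks,"band",b,bs,"post",pt,ps,"hub",hb)
d=(pt-hb)[:2];print("r",np.hypot(*d),"yaw est",np.arctan2(d[1],d[0])-np.arctan2(-80,-115))
# edges of plate: back edge
for a,c in(((168,157),(320,141)),((163,160),(168,230))):
    p,q=onz(ti,*a,.012),onz(ti,*c,.012);print(p,q,np.arctan2(*(q-p)[:2]))
for n,u,v,z in(("boxa",214,268,.04),("driver",163,263,.02),("lug",370,262,.01),("jb",376,179,.046),("boxb",305,120,.045)):print(n,onz(ti,u,v,z))
s=r.read_state();print(R.from_quat(s["eef_rot"]).as_matrix().round(3))
E
```

```text
knob [0.55094968 0.18698022 0.082     ] [0.55326907 0.19045596 0.064     ] band [0.5175168  0.23932095 0.03      ] [0.52017829 0.23826318 0.03      ] post [ 0.53006601 -0.10814186  0.1       ] [ 0.53020256 -0.10823776  0.083     ] hub [ 0.62710265 -0.0119162   0.08      ]
r 0.13665828721343712 yaw est 0.17339993022246425
[0.68465556 0.29188685 0.012     ] [ 0.73908151 -0.09569449  0.012     ] 3.0020803045595663
[0.6763885  0.30403023 0.012     ] [0.49801619 0.27940099 0.012     ] -1.7080064513277453
boxa [0.40760386 0.15753708 0.04      ]
driver [0.41660274 0.28410693 0.02      ]
lug [ 0.43264835 -0.22192022  0.01      ]
jb [ 0.63436537 -0.23003987  0.046     ]
boxb [ 0.78154919 -0.05333642  0.045     ]
[[ 0.923  0.386 -0.001]
 [ 0.386 -0.923  0.001]
 [-0.    -0.001 -1.   ]]
```

{"op": "arm_command", "data": {"moves": [0,0,0,-6.8,0,0,0,-6.8,0,0,0,-6.8,0,0,0,-6.8,0,0,0,-6.8,0,0,0,-6.8,0,0,0,-6.8,0,0,0,-6.8,0,0,0,-6.8,0,0,0,-6.8,0,0,0,-6.8], "fingers": 70}}

```text
time: 1.02
ee_pos: [0.2409, -0.5765, 0.2221]
eef_rot: [0.657, 0.754, 0.0, -0.0]
ft_force: [-0.5, -0.0, -0.1]
width: 0.0609
grip_force: 0.0
```

{"op": "arm_command", "data": {"moves": [2.98,1.72,0,0,2.98,1.72,0,0,2.98,1.72,0,0,2.98,1.72,0,0,2.98,1.72,0,0,2.98,1.72,0,0,2.98,1.72,0,0,2.98,1.72,0,0,2.98,1.72,0,0,2.98,1.72,0,0,2.98,1.72,0,0,2.98,1.72,0,0]}}

```text
time: 2.02
ee_pos: [0.3992, -0.1936, 0.2224]
eef_rot: [0.66, 0.752, -0.0, 0.0]
ft_force: [1.0, -1.0, 0.7]
width: 0.0609
grip_force: 0.0
```

{"op": "arm_command", "data": {"moves": [2.98,1.72,0,0,2.98,1.72,0,0,2.98,1.72,0,0,2.98,1.72,0,0,2.98,1.72,0,0,2.98,1.72,0,0,2.98,1.72,0,0,2.98,1.72,0,0,2.98,1.72,0,0,2.98,1.72,0,0,2.98,1.72,0,0,0,0,0,0]}}

```text
time: 3.02
ee_pos: [0.5438, 0.1615, 0.2219]
eef_rot: [0.657, 0.754, 0.001, -0.002]
ft_force: [-1.4, -0.6, 0.3]
width: 0.0607
grip_force: 0.0
```

```bash
python3 - <<'E'
from h import *
s=r.read_state();i=r.camera_info("wrist");im=r.camera("wrist");cv2.imwrite("pics/w1.png",im[...,::-1])
print(s["time"],s["ee_pos"],R.from_quat(s["eef_rot"]).as_matrix().round(3),s["joint_positions"],i)
print(blobs(im,(20,120,110),(35,255,255),(0,0,560,420))[0],blobs(im,(0,130,90),(9,255,255),(0,0,560,420),mn=20)[0])
E
```

```text
3.0167 [0.5437869  0.16149952 0.22193523] [[-0.137  0.991 -0.001]
 [ 0.991  0.137  0.004]
 [ 0.004 -0.    -1.   ]] [ 0.37823839  0.32962756 -0.9077131   1.58203797  0.25981197  1.35806674
 -0.42040036] {'fx': 325.19226210127806, 'fy': 325.19226210127806, 'cx': 278.74935488412825, 'cy': 211.09281151607127, 'origin': array([0.53356586, 0.23507425, 0.38423902]), 'attitude': array([-0.1363999 , -0.0091268 ,  0.06784005,  0.98828614])}
[(array([292.5, 172.4]), array([284, 161,  18,  22, 292], dtype=int32)), (array([151.7, 291.9]), array([148, 268,  12,  48, 208], dtype=int32)), (array([404.8, 309.3]), array([401, 305,   8,  10,  33], dtype=int32)), (array([484.8, 316.2]), array([482, 315,   7,   3,  12], dtype=int32)), (array([460.6, 322.9]), array([448, 319,  26,  10, 100], dtype=int32)), (array([444.2, 323. ]), array([442, 321,   5,   6,  10], dtype=int32)), (array([404.7, 327.1]), array([403, 325,   5,   6,  11], dtype=int32)), (array([421.3, 329.9]), array([410, 324,  24,  13,  75], dtype=int32)), (array([204., 340.]), array([203, 336,   4,   9,  13], dtype=int32))] [(array([187.2,  70.5]), array([ 175,   28,   25,   85, 1832], dtype=int32)), (array([445.2, 150. ]), array([ 423,  103,   50,  107, 3475], dtype=int32)), (array([268. , 114.5]), array([257, 111,  23,   8, 184], dtype=int32))]
```

View pics/w1.png

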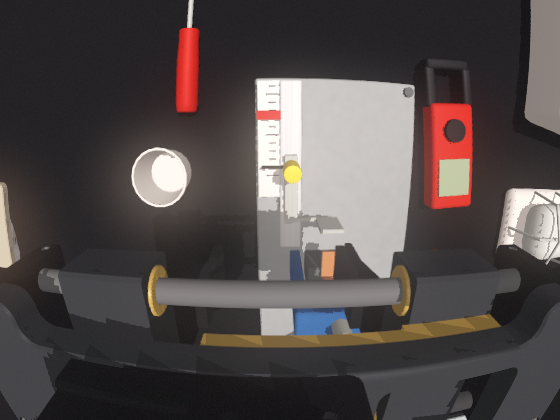

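The wrist view, with press +y up, shows the knob at (292,173), the pointer at row 167 and the band at (268,114.5).

```bash
python3 - <<'E'
from h import *
s=r.read_state();i=r.camera_info("wrist")
im=cv2.imread("pics/w1.png");g=cv2.cvtColor(im,cv2.COLOR_BGR2GRAY)
print(g[155:180,262:284:3])
k=onz(i,292.5,174.5,.085,True);p=onz(i,272,167,.032,True);b=onz(i,268,114.7,.030,True)
e1=onz(i,257,90,.012,True)
a=onz(i,258,82,.03,True);c=onz(i,257.5,195,.03,True)
d=(a-c)[:2];print("yaw",np.arctan2(-d[0],d[1]))
px=np.array([.9905,.1375,0]);py=np.array([-.1375,.9905,0])
for n,q in(("k",k),("p",p),("b",b)):print(n,q.round(4),(q-s["ee_pos"])@px,(q-s["ee_pos"])@py)
E
```

```text
[[254 254 254 254 254 254 222 249]
 [254 254 254 254 254 254 222 194]
 [254 254 254 254 254 254 203 178]
 [254 254 239 198 200 254 220 178]
 [254 254 254 193 194 254 210 178]
 [254 254 254 241 254 254 210 178]
 [254 254 254 254 254 254 209 179]
 [254 254 254 254 254 254 209 201]
 [254 254 254 254 254 254 210 201]
 [253 253 253 253 253 253 219 193]
 [221 220 219 220 220 220 186 153]
 [121 106 107 109 113 114 110 131]
 [114 108 109 111 113 114 109 140]
 [126 149 141 128 130 131 121 144]
 [188 240 225 204 204 184 169 151]
 [226 243 254 254 254 184 168 151]
 [253 254 254 254 248 184 169 152]
 [253 254 254 254 184 184 169 155]
 [253 253 254 254 184 185 168 160]
 [253 253 241 241 171 173 168 176]
 [253 253 175 187 136 142 168 178]
 [253 253 246 254 183 183 168 166]
 [253 253 253 253 183 184 167 176]
 [253 253 253 253 183 184 168 176]
 [253 253 253 253 183 183 168 175]]
yaw 0.12302781342696498
k [0.5524 0.1853 0.085 ] 0.01253737196565846 0.02526713315734746
p [0.5324 0.1821 0.032 ] -0.007683615258457874 0.02487492163207683
b [0.5206 0.238  0.03  ] -0.011735090413393632 0.08189988346818092
```

{"op": "arm_command", "data": {"moves": [1.26,0.62,0,0,1.26,0.62,0,0,0,0,2.5,0,0,0,2.5,0,0,0,2.5,0,0,0,2.5,0,0,0,2.5,0,0,0,2.5,0,0,0,2.3,0,0,0,0,0,0,0,0,0]}}

```text
time: 3.98
ee_pos: [0.5524, 0.1798, 0.0491]
eef_rot: [0.66, 0.751, -0.001, -0.0]
ft_force: [0.8, -1.5, 0.5]
width: 0.061
grip_force: 0.0
```

{"op": "arm_command", "data": {"moves": [0,0,0,0,0,0,0,0,0,0,0,0,0,0,0,0,0,0,0,0,0,0,0,0,0,0,0,0,0,0,0,0], "fingers": 0, "squeeze": 40}}

```text
time: 4.65
ee_pos: [0.554, 0.181, 0.0497]
eef_rot: [0.66, 0.752, 0.001, 0.001]
ft_force: [-0.0, -0.2, -4.2]
width: 0.0168
grip_force: 40.0
```

```bash
cat > g.py <<'E'
from h import *
def gm(name):
    s=r.read_state();i=r.camera_info("wrist");im=r.camera("wrist");cv2.imwrite(f"pics/{name}.png",im[...,::-1])
    print(s["time"],s["ee_pos"],s["width"],s["grip_force"],s["ft_force"])
    bl=blobs(im,(0,130,90),(9,255,255),(150,30,400,300),mn=20)[0]; print(bl, blobs(im,(20,120,110),(35,255,255),(150,60,400,300))[0])
    px=np.array([.991,.1315,0]);py=np.array([-.1315,.991,0])
    for c,_ in bl:
        q=onz(i,*c,.03,True)-s["ee_pos"];print("red",q@px,q@py)
E
python3 -c "from g import *;gm('w2')"
```

```text
4.65 [0.55400963 0.18104191 0.04974049] 0.016842634402329436 40.01493658404797 [-2.74291871e-03 -2.27088916e-01 -4.22325358e+00]
[(array([233.8, 140.1]), array([211, 131,  46,  20, 783], dtype=int32))] [(array([278.5, 256.8]), array([ 260,  229,   39,   51, 1616], dtype=int32)), (array([229.3, 288.9]), array([228, 275,   4,  25,  68], dtype=int32))]
red -0.02505213804480096 0.06432490014309213
```

View pics/w2.png

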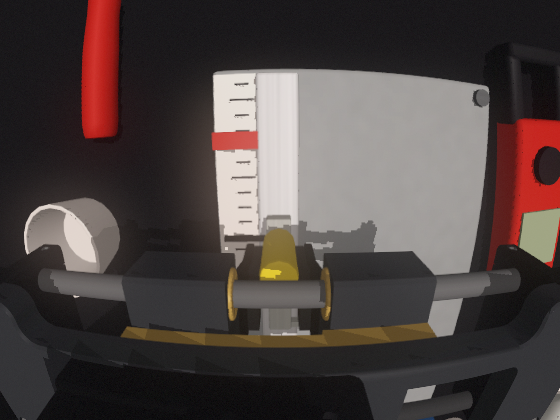

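The knob is gripped. The band is at (234,140) and the pointer at about (240,237).

```bash
python3 - <<'E'
from h import *
i=r.camera_info("wrist");g=cv2.cvtColor(cv2.imread("pics/w2.png"),cv2.COLOR_BGR2GRAY)
print(g[228:250,226:254:4])
py=np.array([-.1315,.991,0])
b=onz(i,234,140.3,.03,True)
for v in(234,236,238,240,242):
  print(v,[((b-onz(i,238,v,z,True))@py).round(4) for z in(.03,.034)])
E
```

```text
[[218 219 218 219 219 218 220]
 [218 219 219 219 219 219 219]
 [218 218 218 219 218 219 219]
 [218 218 219 219 219 219 219]
 [218 218 188 219 219 219 219]
 [218 219 145 189 190 219 219]
 [181 218 146 134 126 183 182]
 [103 166 111  96  86  88  79]
 [ 63  67  68  70  70  71  72]
 [ 63  65  68  69  70  71  71]
 [ 63  67  66  68  70  72  72]
 [ 62  65  67  69  70  70  71]
 [ 63  63  68  66  69  68  71]
 [ 89  90  89  91  90  89 107]
 [135 134 134 132 132 131 136]
 [142 144 144 144 145 138 111]
 [142 144 144 144 144 124  67]
 [143 143 144 144 144 107  66]
 [141 143 143 143 144  98  66]
 [212 142 144 144 143  81  65]
 [217 142 139  99 103  66  62]
 [217 142 141  64  66  61  63]]
234 [np.float64(0.0553), np.float64(0.0539)]
236 [np.float64(0.0566), np.float64(0.0551)]
238 [np.float64(0.0579), np.float64(0.0564)]
240 [np.float64(0.0592), np.float64(0.0576)]
242 [np.float64(0.0605), np.float64(0.0589)]
```

{"op": "arm_command", "data": {"moves": [0.6,0,0,0,0.6,0,0,0,0.6,0,0,0,0.6,0,0,0,0.6,0,0,0,0.6,0,0,0,0.6,0,0,0,0.6,0,0,0,0.6,0,0,0,0.3,0,0,0,0,0,0,0,0,0,0,0]}}

```text
time: 5.7
ee_pos: [0.546, 0.2369, 0.0497]
eef_rot: [0.66, 0.752, -0.0, 0.001]
ft_force: [1.3, -4.5, 2.3]
width: 0.0165
grip_force: 40.0
```

```bash
python3 -c "
from g import *
gm('w3')
im=cv2.imread('pics/w3.png')[100:300,150:350];cv2.imwrite('pics/w3c.png',cv2.resize(im,(600,600),interpolation=2))"
```

```text
5.7 [0.54597455 0.23688297 0.04967487] 0.016459622783947702 40.017147744074464 [ 1.25869456 -4.46248517  2.30603002]
[(array([241.4, 230.9]), array([225, 228,  35,   7, 215], dtype=int32))] [(array([279.1, 262.7]), array([ 259,  240,   40,   41, 1325], dtype=int32)), (array([229.9, 284.4]), array([228, 272,   5,  28,  94], dtype=int32)), (array([328.6, 294.9]), array([327, 290,   4,  10,  20], dtype=int32))]
red -0.02231017273253384 0.01079890320036955
```

View pics/w3c.png

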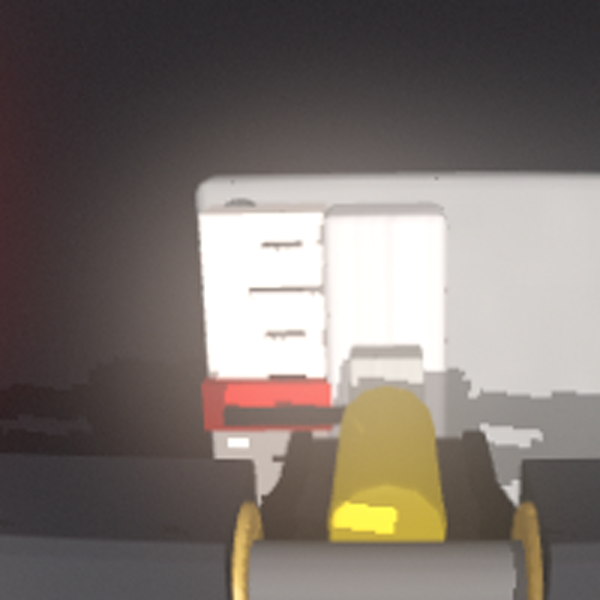

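The pointer (crop row 414) is inside the band (rows 380–430, middle 405). I'll nudge it 1 mm further and release.

{"op": "arm_command", "data": {"moves": [0.1,0,0,0,0,0,0,0,0,0,0,0,0,0,0,0]}}

```text
time: 6.08
ee_pos: [0.5459, 0.2374, 0.0497]
eef_rot: [0.66, 0.751, -0.0, 0.001]
ft_force: [1.1, -6.1, 3.5]
width: 0.0169
grip_force: 40.0
```

{"op": "arm_command", "data": {"moves": [0,0,0,0,0,0,0,0,0,0,0,0,0,0,0,0,0,0,0,0,0,0,0,0], "fingers": 60}}

```text
time: 6.58
ee_pos: [0.5453, 0.2387, 0.0494]
eef_rot: [0.659, 0.752, 0.0, -0.0]
ft_force: [0.6, 0.6, -0.0]
width: 0.0479
grip_force: 0.0
```

{"op": "arm_command", "data": {"moves": [0,0,-2,0,0,0,-2.5,0,0,0,-2.5,0,0,0,-2.5,0,0,0,-2.5,0,0,0,-2.5,0,0,0,-2.5,0,0,0,0,0,0,0,0,0]}}

```text
time: 7.33
ee_pos: [0.546, 0.239, 0.2208]
eef_rot: [0.659, 0.752, 0.001, 0.001]
ft_force: [0.3, -0.7, -1.4]
width: 0.0522
grip_force: 0.0
```

```bash
python3 -c "
from g import *
gm('w4')
im=cv2.imread('pics/w4.png')[100:250,200:350];cv2.imwrite('pics/w4c.png',cv2.resize(im,(600,600),interpolation=2))
print(r.read_state()['eef_rot'],r.read_state()['joint_positions'])"
```

```text
7.3333 [0.54596537 0.23898712 0.22077682] 0.05216298340198051 0.0 [ 0.34974992 -0.74482114 -1.41103952]
[(array([176.4, 135.5]), array([ 165,   92,   24,   87, 1893], dtype=int32)), (array([253.7, 181.9]), array([246, 180,  22,   8,  75], dtype=int32))] [(array([278.1, 193.3]), array([270, 185,  17,  18, 246], dtype=int32)), (array([166.2, 281.4]), array([163, 268,   8,  32, 113], dtype=int32)), (array([393.2, 298.4]), array([392, 297,   4,   3,   8], dtype=int32))]
red -0.11321482977949592 0.06183111901802914
red -0.027332682116142627 0.007816792806715838
[6.59476654e-01 7.51725016e-01 6.14616285e-05 1.98151755e-04] [ 0.20987507  0.4026422  -0.90115665  1.51185463  0.31856746  1.38087952
 -0.58193604]
```

View pics/w4c.png

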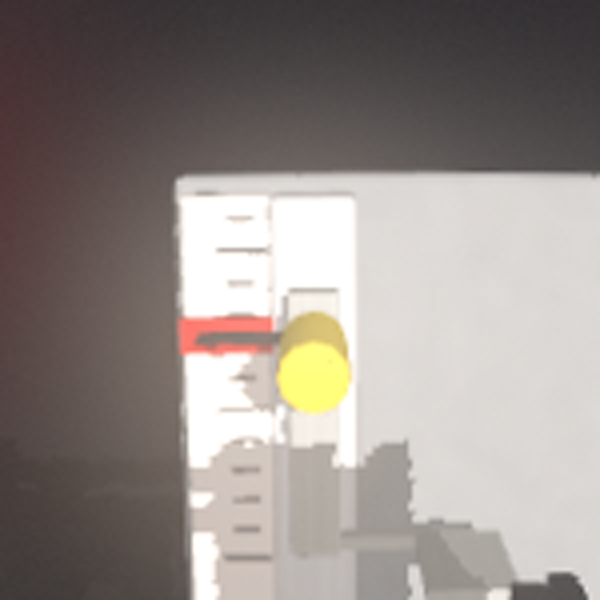

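The pointer (crop row 339) sits near the band's middle (336), and the gauge held when released. Next is the lever.

{"op": "arm_command", "data": {"moves": [0,0,0,-7,0,0,0,-7,0,0,0,-7,0,0,0,-7,0,0,0,-7,0,0,0,-7,0,0,0,-7,0,0,0,-7,0,0,0,-7,0,0,0,-7,0,0,0,-7,0,0,0,-7], "fingers": 75}}

```text
time: 8.38
ee_pos: [0.545, 0.2382, 0.2181]
eef_rot: [-0.016, 1.0, -0.0, -0.001]
ft_force: [-0.0, -0.5, 1.0]
width: 0.0653
grip_force: 0.0
```

{"op": "arm_command", "data": {"moves": [0,0,0,-6,0.51,-2.85,0,0,0.51,-2.85,0,0,0.51,-2.85,0,0,0.51,-2.85,0,0,0.51,-2.85,0,0,0.51,-2.85,0,0,0.51,-2.85,0,0,0.51,-2.85,0,0,0.51,-2.85,0,0,0.51,-2.85,0,0,0.51,-2.85,0,0]}}

```text
time: 9.38
ee_pos: [0.5297, -0.0812, 0.2183]
eef_rot: [-0.065, 0.998, 0.0, -0.001]
ft_force: [0.5, -0.6, 0.3]
width: 0.0652
grip_force: 0.0
```

{"op": "arm_command", "data": {"moves": [0.51,-2.85,0,0,0,0,0,0,0,0,0,0]}}

```text
time: 9.63
ee_pos: [0.5286, -0.1104, 0.2181]
eef_rot: [-0.063, 0.998, 0.001, -0.001]
ft_force: [-1.2, 0.0, -0.2]
width: 0.0651
grip_force: 0.0
```

```bash
python3 - <<'E'
from h import *
s=r.read_state();i=r.camera_info("wrist");im=r.camera("wrist");cv2.imwrite("pics/w5.png",im[...,::-1])
print(s["time"],s["ee_pos"],R.from_quat(s["eef_rot"]).as_matrix().round(3),s["joint_positions"])
for c,st in blobs(im,(0,130,90),(9,255,255),(0,0,560,420),mn=40)[0]:
    q=onz(i,*c,.1,True);print(c,st,q.round(4),tool(q-s["ee_pos"],s["eef_rot"]).round(4))
E
```

```text
9.6333 [ 0.52855433 -0.11039647  0.2181498 ] [[-0.992 -0.127 -0.002]
 [-0.127  0.992  0.001]
 [ 0.002  0.001 -1.   ]] [ 1.15613355  0.41465755 -1.28136386  1.64554741  0.40227141  1.38838475
  1.51989941]
[543.2 153.6] [526 143  34  22 576] [0.4304 0.1728 0.1   ] [0.0614 0.2932 0.1186]
[281.5 204.4] [271 188  22  32 556] [ 0.5266 -0.1085  0.1   ] [0.0015 0.002  0.1182]
[524.8 218.3] [522 211   8  17  77] [0.5066 0.1664 0.1   ] [-0.0134  0.2772  0.1185]
```

View pics/w5.png

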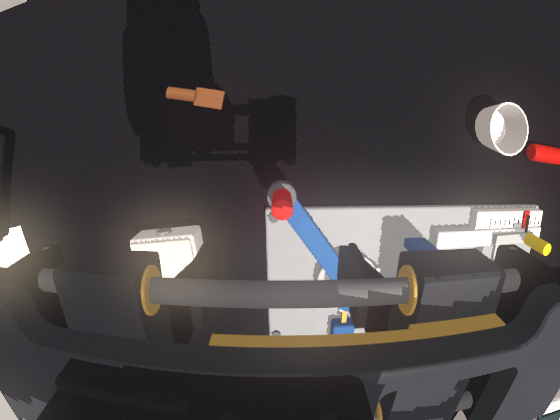

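The post (282,204) is within 2 mm of the tool axis. I'll go down and grip it.

{"op": "arm_command", "data": {"moves": [0,0.2,2,0,0,0,2,0,0,0,2,0,0,0,2,0,0,0,2,0,0,0,2,0,0,0,2,0,0,0,1.2,0,0,0,0,0,0,0,0,0]}}

```text
time: 10.52
ee_pos: [0.529, -0.1055, 0.0676]
eef_rot: [-0.066, 0.998, 0.0, -0.0]
ft_force: [1.1, 0.4, 1.4]
width: 0.0654
grip_force: 0.0
```

{"op": "arm_command", "data": {"moves": [0,0,0,0,0,0,0,0,0,0,0,0,0,0,0,0,0,0,0,0,0,0,0,0,0,0,0,0,0,0,0,0], "fingers": 0, "squeeze": 45}}

```text
time: 11.18
ee_pos: [0.5289, -0.107, 0.0676]
eef_rot: [-0.065, 0.998, -0.0, -0.0]
ft_force: [-4.7, -9.4, 3.3]
width: 0.0201
grip_force: 4.5
```

```bash
cat > arc.py <<'E'
# waypoints of the post on its arc, in the tool axes of the present (held) pose, from the measured rest position
from h import *
import sys
s=r.read_state();yaw=.132;P0=np.array([float(sys.argv[1]),float(sys.argv[2])])
w=np.array([-.115,-.080]);c,sn=np.cos(yaw),np.sin(yaw);Y=np.array([[c,-sn],[sn,c]])
H=P0-Y@w
print("t",s["time"],"tcp",s["ee_pos"],"w",s["width"],"hinge",H)
v=s["ee_pos"][:2]-H;a0=np.arctan2(*(Y.T@w)[::-1]) if 0 else np.arctan2(*(Y@w)[::-1])
print("angle now",(a0-np.arctan2(v[1],v[0])+np.pi)%(2*np.pi)-np.pi,"radius",np.hypot(*v))
prev=s["ee_pos"][:2]
for th in np.arange(0,1.06,.0655):
    k,q=np.cos(-th),np.sin(-th);p=H+np.array([[k,-q],[q,k]])@Y@w
    d=tool(np.r_[p-prev,0],s["eef_rot"])*100;prev=p;print(round(th,3),p.round(4),d.round(2)[:2])
E
python3 arc.py 0.529 -0.108
```

```text
t 11.1833 tcp [ 0.52892288 -0.10696     0.06755792] w 0.020094813815778535 hinge [ 0.63247021 -0.01355999]
angle now 0.005881340898636456 radius 0.1394475275269998
0.0 [ 0.529 -0.108] [ 0.01 -0.1 ]
0.066 [ 0.523 -0.101] [0.5  0.77]
0.131 [ 0.5176 -0.0937] [0.45 0.8 ]
0.196 [ 0.5126 -0.086 ] [0.4  0.83]
0.262 [ 0.5081 -0.078 ] [0.34 0.85]
0.328 [ 0.5041 -0.0697] [0.28 0.87]
0.393 [ 0.5007 -0.0612] [0.23 0.89]
0.458 [ 0.4979 -0.0524] [0.17 0.9 ]
0.524 [ 0.4956 -0.0436] [0.11 0.91]
0.59 [ 0.494  -0.0345] [0.05 0.92]
0.655 [ 0.4929 -0.0254] [-0.01  0.92]
0.72 [ 0.4924 -0.0163] [-0.07  0.91]
0.786 [ 0.4925 -0.0071] [-0.13  0.91]
0.852 [0.4933 0.0021] [-0.19  0.9 ]
0.917 [0.4946 0.0111] [-0.25  0.88]
0.982 [0.4965 0.0201] [-0.31  0.86]
1.048 [0.499  0.0289] [-0.36  0.84]
```

{"op": "arm_command", "data": {"moves": [0.25,0.38,0,0,0.25,0.38,0,0,0.22,0.4,0,0,0.22,0.4,0,0,0.2,0.41,0,0,0.2,0.41,0,0,0.17,0.43,0,0,0.17,0.43,0,0,0,0,0,0,0,0,0,0]}}

```text
time: 12.02
ee_pos: [0.5069, -0.079, 0.0674]
eef_rot: [-0.064, 0.998, -0.002, -0.002]
ft_force: [-6.9, -7.6, 6.4]
width: 0.0191
grip_force: 45.0
```

```bash
python3 arc.py 0.529 -0.108 | head -2; python3 -c "
from g import *
gm('w6')"
```

```text
t 12.0167 tcp [ 0.50688462 -0.07899512  0.06738091] w 0.019052803549541746 hinge [ 0.63247021 -0.01355999]
angle now 0.25946436785069427 radius 0.14161037356303788
12.0167 [ 0.50688462 -0.07899512  0.06738091] 0.019052803549541746 44.98433990869671 [-6.90838011 -7.57640132  6.36332258]
[(array([278.7, 263.7]), array([ 260,  245,   39,   35, 1151], dtype=int32))] [(array([228.3, 276.2]), array([224, 268,  10,  20, 101], dtype=int32)), (array([328.8, 271.7]), array([326, 268,   7,   8,  30], dtype=int32))]
red 0.018296815512019383 -0.0006881494754273539
```

{"op": "arm_command", "data": {"moves": [0.14,0.43,0,0,0.14,0.43,0,0,0.12,0.44,0,0,0.11,0.45,0,0,0.08,0.45,0,0,0.08,0.45,0,0,0.05,0.45,0,0,0.05,0.45,0,0,0,0,0,0,0,0,0,0]}}

```text
time: 12.9
ee_pos: [0.4943, -0.0444, 0.0671]
eef_rot: [-0.064, 0.998, -0.001, -0.002]
ft_force: [-8.3, -6.9, 5.7]
width: 0.0186
grip_force: 45.0
```

{"op": "arm_command", "data": {"moves": [0.03,0.46,0,0,0.02,0.46,0,0,0,0.46,0,0,-0.01,0.46,0,0,-0.03,0.46,0,0,-0.04,0.46,0,0,-0.06,0.45,0,0,-0.07,0.45,0,0,0,0,0,0,0,0,0,0]}}

```text
time: 13.73
ee_pos: [0.4915, -0.0076, 0.067]
eef_rot: [-0.064, 0.998, -0.001, -0.002]
ft_force: [-5.2, -5.2, 1.2]
width: 0.019
grip_force: 45.0
```

```bash
python3 arc.py 0.529 -0.108 | head -2; python3 - <<'E'
from h import *
T=r.camera("top");ti=r.camera_info("top");cv2.imwrite("pics/t2.png",T[...,::-1])
i=r.camera_info("wrist");im=r.camera("wrist");cv2.imwrite("pics/w7.png",im[...,::-1])
E
```

```text
t 13.7333 tcp [ 0.49147775 -0.00758708  0.06695856] w 0.019024133820564008 hinge [ 0.63247021 -0.01355999]
angle now 0.7821400576871742 radius 0.14111892438629875
```

View pics/w7.png

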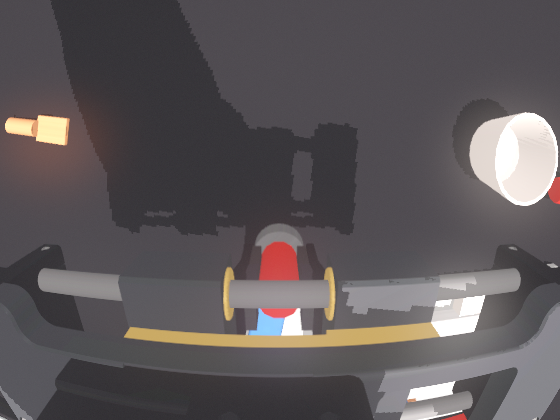

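The post (279,265) is still between the pads, and the lever is at about the third notch. One more click.

{"op": "arm_command", "data": {"moves": [-0.09,0.45,0,0,-0.1,0.45,0,0,-0.12,0.44,0,0,-0.13,0.44,0,0,-0.15,0.43,0,0,-0.16,0.43,0,0,-0.18,0.42,0,0,-0.18,0.42,0,0,0,0,0,0,0,0,0,0,0,0,0,0,0,0,0,0]}}

```text
time: 14.83
ee_pos: [0.498, 0.0283, 0.0668]
eef_rot: [-0.064, 0.998, -0.001, -0.002]
ft_force: [-3.3, -5.4, -0.2]
width: 0.019
grip_force: 45.0
```

```bash
python3 arc.py 0.529 -0.108 | head -2; python3 - <<'E'
from h import *
s=r.read_state();print(s["ft_force"],s["grip_force"],np.abs(s["joint_vel"]).max())
im=r.camera("side");i=r.camera_info("side");T=r.camera("top")
big=np.hstack([cv2.resize(im[160:290,240:370],(400,400),interpolation=2),cv2.resize(T[120:270,150:300],(400,400),interpolation=2)])
cv2.imwrite("pics/f.png",big[...,::-1])
E
```

```text
t 14.8333 tcp [0.4979563  0.02829649 0.06680185] w 0.01900191507954821 hinge [ 0.63247021 -0.01355999]
angle now 1.0414732857469637 radius 0.14087567986607877
[-3.33044556 -5.38295076 -0.17160198] 44.99298241920769 0.0012683687166642782
```

View pics/f.png

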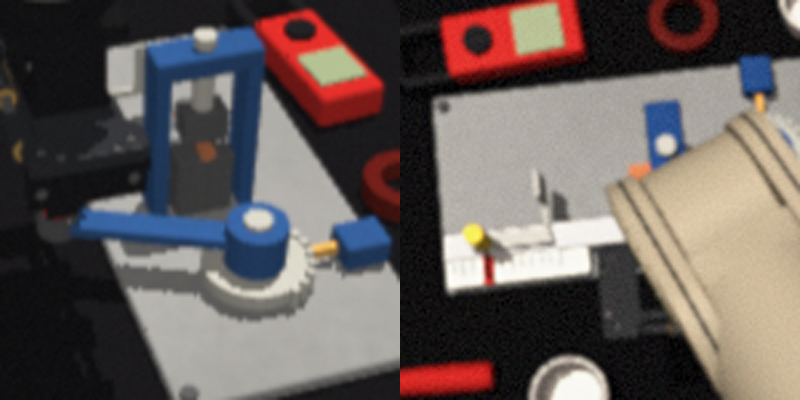

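The lever is held at about 1.04 rad, in the fourth notch. The pointer is still in the band at (488,270), the ram is down, and nothing else has moved. I'm handing in.

```bash
python3 -c "
from bench import r
print(r.close_job())"
```

```text
the job is handed in; nothing more can be done
None
```

I handed the job in at about 15 s with the gauge pointer in the red band and the lever gripped at about 1.04 rad, in the fourth notch; the loose items I could see looked undisturbed, and no verdict came back.

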